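# Push the amplifier module home in the test jig and start the test

## Robot

A 6-joint arm with a two-finger parallel gripper is mounted at the origin on the work surface. World frame = base frame: x ahead of the robot, y to its left, z up, the work surface at z = 0. Lengths are in m, angles in rad, forces in N, time in s.
With the tool pointing down it reaches from about 0.35 to 0.975 m from the base axis. Payload 4.9 kg.
Tool frame: the origin (TCP) lies between the finger pads; the fingertips stand 25 mm ahead of it and the grasp point (between the pads) lies 6 mm ahead of it; z points along the fingers, y is the line along which they close (so a half turn about z gives the same grasp; the last joint's range is limited). The gripper opens to 85 mm and grips with 20 to 120 N. Pads are 22 mm wide; open, the fingers measure 114 mm over their backs; the gripper's body (76 mm by 85 mm) begins 54 mm behind the grasp point. The pads swing forward as they close: fully open they stand 13 mm farther back than shut.
Start: joints at [-1.24, 0.053, 1.613, -0, 1.476, -0.119], TCP at [0.272, -0.563, 0.256] pointing down, gripper open.
Joint ranges: [-3.01, 3.01], [-1.01, 2.22], [0.06, 2.58], [-1.02, 4.17], [0.09, 2.62], [-3.14, 3.14]. Speed limits (rad/s): [2.57, 2.57, 3.14, 3.14, 3.14, 3.14].

## Interface

Orientations are given as a unit quaternion [w, x, y, z].
In Python, from plant import manip gives the robot as it stands.
- The arm moves only by the shell command python3 -m inch 'ROWS'. ROWS is JSON, a list of rows, each a list of 3 entries, a list of its own where there are three numbers: the shift along the tool's x, y, z in m, then the turn, a rotation vector about the tool's x, y, z in rad, then the opening, from 0 (shut) to 1 (fully open). A call has 1 to 8 rows; each row shifts and turns the commanded pose from where the row before left it, along the tool's axes as they then stand; what a row does not reach is not made up. A row lasts 1/10 s, in which the tool goes at most 50 mm and 8.59 degrees, less where a joint would pass 70% of its speed; a pose out of reach is approached as far as the arm can. A call with a gripper value outside its range is refused whole. The fingers move at their own pace and stop on an object; the grip force is fixed at half the most. Time passes only in rows, so rows that do not move let the fingers close. It gives the time, the measured TCP pose, the force, the opening and the grip force at its end, in the units of the state.
- manip.state(): the state, without advancing time (a new reading comes with each control period).
- manip.grab_frame(name): name is "scene" or "top" or "wrist"; returns (picture, depth): 400x640x3 uint8, red, green, blue; 400x640 float32, m along the optical axis (not along the pixel's ray), 0 where there is no reading.
- manip.camera_params(name): a dict with "camera_matrix" (3x3 intrinsics, pixels), "k1" (the pictures are not rectified: a ray, as slopes to the right and down, at radius r is drawn at 1 + k1 r^2 times it, then the intrinsics apply), "rvec" (rotation vector, rad) and "tvec" (3), from world to camera coordinates, as OpenCV has them. Camera axes: x right, y down, z forward; pixel columns grow to the right and rows downward; lengths in m; the calibration is good to about 2 mm. A picture is of the moment at which its call begins: read the wrist's pose just before it. camera_params takes no time and is no camera call; for the wrist camera it gives the pose at the moment of the call.
- manip.job_done(): hands the job in; it is judged then, once.
Trained networks look in the newest picture that a camera, given by its name, has taken for a name from the list of things; names that differ only in an ending like _2 or _b are one class to them, and where a whole thing is asked for, a point or a joint stands for the part that bears it (a point fixed in the world has none). Each returns a list of dicts, best first, with "score" (0 to 1); they miss things now and then, are a little off and sometimes report something else, mostly with a low value. They report only what shows in the picture. A call takes as long as a camera call.
- manip.look_for(camera, label): "point" ([x, y, z] in m, in world coordinates, good to about 4 mm: the middle of the surface that is visible of it).
The state is a dict: "time": time; "joint_pos": joint angles; "joint_vel": joint speeds; "joint_efforts": joint torques, N m; "tool_pos": TCP position; "tool_rot": TCP orientation; "contact_force": force on the tool from outside, world axes, zero at the start; "ft_torque": the same for the moment, N m; "gripper_width": opening from 0.0 (shut) to 1.0 (fully open); "grasp_force": force on a finger pad.
Only numpy, scipy, OpenCV 4.12 (cv2) and the standard library are available. Lean on these libraries where they do the work, as an engineer would, in place of code of your own. Each camera call takes 0.05 s, during which the arm holds its last target. There are 200 camera calls.

## Task

On the repair bench, slide the module with the four copper coils along the bench, gently and with the fingers only pushing it, into the corner of the test jig on its own side, until it sits flush against both the long aluminium fence and the blue stop block. Then press the green button on the blue block fully down and let it go. Do not lift, tip or knock the module or touch its coils, press nothing before it is home, and leave the other module and everything else on the bench where they are.

Things in the scene. Friction and masses are not known exactly. Their poses are not given: they have to be found in the camera images.
- jig: Fixed test jig, a T seen from above. x points from the robot's side to the fence, z up. Origin on the bench, at the middle of the fence's front face. Aluminium fence: x 0 to 20, y -250 to 250, 30 mm high. Blue stop block: x -90 to 0, y -23 to 23, 40 mm high. They form two open corners, one on the +y and one on the -y side. The grey mat and yellow lines are flat marks only.
- home_left (a point): Where the underside centre (origin) of a module lies when home in the +y corner: jig x -45, y 73 mm, on the bench; its yaw is then the jig's.
- home_right (a point): The same for the -y corner: jig x -45, y -73 mm.
- test_button (a joint): Green push button on top of the blue block, spring-loaded: 0 = up, 0.006 m = fully down (about 5 N).
- test_button_top (a point): Centre of the top face of the green button (26 mm across; over the middle of the blue block). It is pressed straight down.
- amp: The amplifier module, loose, to be pushed: a flat-sided finned aluminium block, 90 (x) x 100 (y) x 28 mm, green circuit board on top (to 31 mm), carrying four round copper coils. About 0.6 kg (0.45 to 0.75). Origin at the centre of its underside, z up. It starts before the fence, left or right of the blue block, turned up to 0.35 rad from the jig.
- coils: The four copper coils on the amplifier module, fixed to it (same origin and axes as the module): each 33 mm across, centred at x +-18, y +-21 mm, from 31 to 43 mm above the bench. Not to be touched.
- supply: The other module, with two yellow transformers instead of coils; leave it. Loose: a flat-sided finned aluminium block, 90 (x) x 100 (y) x 28 mm, green circuit board on top (to 31 mm), 53 mm high in all. Origin at the centre of its underside. It stands in the half of the jig where the amplifier module is not.
- choke: Loose copper-coloured ring, 40 mm across, 16 mm high, lying between the modules in front of the blue block. Origin at the centre of its underside.
- spool: Solder spool standing behind the fence, 54 mm across, 50 mm high, blue flanges. Origin at the centre of its underside.
- wash_bottle: White plastic bottle with red cap, 60 mm across, 150 mm high. Origin at the centre of its underside.
- screwdriver: Screwdriver with a red handle lying along its own x, about 200 mm long. Origin near its middle, on its underside.
- parts_tray: Black compartment tray, 120 x 160 x 30 mm. Origin at the centre of its underside.
- multimeter: Yellow multimeter lying flat, 150 (x) x 80 (y) x 35 mm. Origin at the centre of its underside.

How it is judged:
By the outcome, as a careful person would: the job done as asked, in the order asked, and still so for the second after the job is handed in, with the robot touching nothing.
It also fails if it takes over 64 s, if anything falls off the work surface, if the arm or the gripper's body presses on something with over 40 N, if the wrist force passes 120 N, or if a joint passes its speed limit or range.

## Working session

There is one attempt and no reset: what is moved stays moved. The work goes in short steps, Python scripts to look and compute and a shell command to move; the robot and the scene stay as the last step left them, time stands still between calls to the robot, and variables do not carry over. Pictures are saved under pics/ and viewed, at most 10 in all, crops included, and the job is handed in when it is done.

```bash
mkdir -p pics; ls; cat > h.py <<'E'
import numpy as np, cv2
from plant import manip
from scipy.spatial.transform import Rotation as R
def snap(n,f=None):
    im,d=manip.grab_frame(n); p=manip.camera_params(n)
    if f: cv2.imwrite('pics/'+f,im[:,:,::-1])
    return im,d,p
def cloud(d,p):
    K=np.array(p['camera_matrix'],float); k=p['k1']
    v,u=np.indices(d.shape)
    D=np.array([k,0,0,0.])
    n=cv2.undistortPoints(np.stack([u.ravel(),v.ravel()],1).astype(np.float64)[:,None],K,D).reshape(-1,2)
    c=np.c_[n,np.ones(len(n))]*d.reshape(-1,1)
    Rm=cv2.Rodrigues(np.array(p['rvec'],float))[0]; t=np.array(p['tvec'],float).ravel()
    return ((c-t)@Rm).reshape(*d.shape,3)
E
python3 - <<'E'
from h import *
print(manip.state())
for c in('top','scene'): snap(c,c+'1.png')
for c in('top',):
  for l in('amp','coils','supply','jig','test_button_top','choke','spool','wash_bottle','multimeter','screwdriver','parts_tray'):
    print(c,l,[(np.round(o['point'],4),round(o['score'],2)) for o in manip.look_for(c,l)[:2]])
E
```

```text
pics
{'time': 0.0, 'joint_pos': array([-1.23998239e+00,  5.33687325e-02,  1.61431072e+00,  2.07126171e-05,
        1.47598396e+00, -1.18956175e-01]), 'joint_vel': array([-0.00110214,  0.00225798, -0.00071618, -0.00016166, -0.00063228,
        0.00043282]), 'joint_efforts': array([-4.66621696e-04, -3.93677723e+01, -3.70177460e+01, -1.79334693e-04,
        7.02415840e-03,  3.62197525e-06]), 'tool_pos': array([ 0.27156615, -0.56228092,  0.25504561]), 'tool_rot': array([-1.03066181e-03,  9.74819444e-01,  2.22993227e-01, -9.92201641e-05]), 'contact_force': array([-0.84749044, -0.56183229, -0.37276671]), 'ft_torque': array([ 0.02935844,  0.04422535, -0.02669242]), 'grasp_force': 0.0, 'gripper_width': 1.000667749906129}
top amp [(array([ 0.5345, -0.2063,  0.032 ]), 0.97), (array([ 0.5368, -0.2098,  0.0397]), 0.69)]
top coils [(array([ 0.5385, -0.207 ,  0.0404]), 0.9)]
top supply [(array([0.5287, 0.147 , 0.0276]), 0.93)]
top jig [(array([ 0.5092, -0.0312, -0.001 ]), 0.73)]
top test_button_top [(array([ 0.6024, -0.032 ,  0.0635]), 0.46)]
top choke [(array([ 0.471 , -0.0384,  0.0168]), 0.5), (array([ 0.5042, -0.0314,  0.0022]), 0.25)]
top spool [(array([ 0.714 , -0.1273,  0.053 ]), 0.54), (array([ 0.4708, -0.0366,  0.0181]), 0.28)]
top wash_bottle [(array([0.3772, 0.4614, 0.097 ]), 0.85)]
top multimeter [(array([ 0.593 , -0.4596,  0.0342]), 0.77), (array([ 0.5058, -0.0306, -0.0025]), 0.7)]
top screwdriver [(array([ 0.3226, -0.4705,  0.0216]), 0.93), (array([0.3773, 0.4638, 0.0989]), 0.16)]
top parts_tray [(array([0.6273, 0.4622, 0.0038]), 0.71), (array([ 0.5086, -0.0333,  0.001 ]), 0.18)]
```

View pics/top1.png

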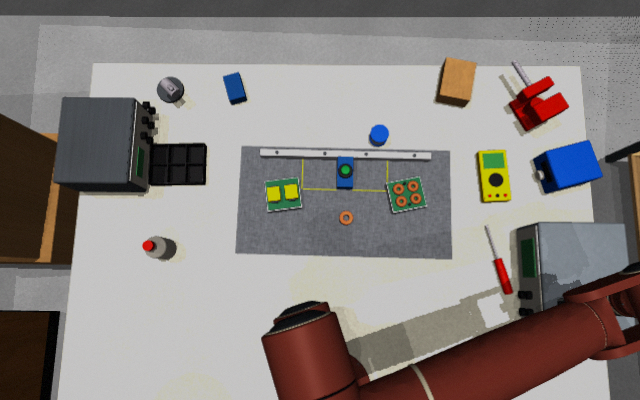

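View pics/scene1.png

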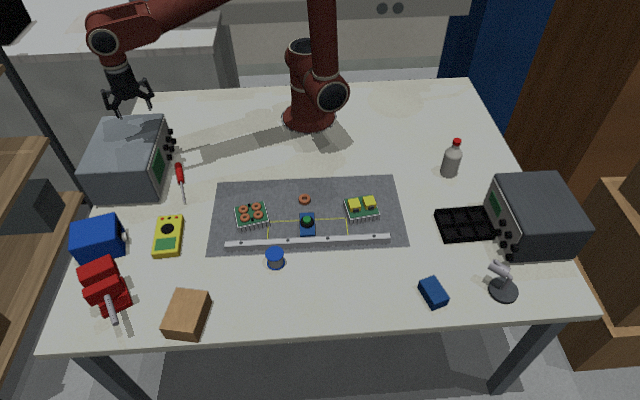

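The top view shows the amp at (407,195), the blue block and button at (345,172), and the fence from (260,153) to (431,156). So the amp is in the right-hand (-y) corner's half. I'll move above it for a closer look.

```bash
python3 -m inch '[[[0.038,-0.030,0],[0,0,0],1],[[0.038,-0.030,0],[0,0,0],1],[[0.038,-0.030,0],[0,0,0],1],[[0.038,-0.030,0],[0,0,0],1],[[0.038,-0.030,0],[0,0,0],1],[[0.038,-0.030,0],[0,0,0],1],[[0.038,-0.030,-0.01],[0,0,0],1],[[0.038,-0.030,-0.01],[0,0,0],1]]'
python3 -m inch '[[[0,0,-0.03],[0,0,0.149],0.8],[[0,0,-0.03],[0,0,0.149],0.7],[[0,0,0],[0,0,0.149],0.7],[[0,0,0],[0,0,0],0.7]]'
python3 - <<'E'
from h import *
s=manip.state();print(s['tool_pos'],R.from_quat(s['tool_rot'],scalar_first=True).as_matrix().round(3))
im,d,p=snap('wrist','w1.png'); np.savez('w1.npz',im=im,d=d)
print(manip.look_for('wrist','amp')[:1],manip.look_for('wrist','test_button_top')[:1])
P=cloud(d,p); np.save('P1.npy',P)
im,d,p=snap('top'); np.savez('t1.npz',im=im,d=d);np.save('PT.npy',cloud(d,p))
E
```

```text
time: 1.45
tool_pos: [0.4414, -0.2126, 0.2765]
tool_rot: [0.0, 0.975, 0.223, 0.0]
contact_force: [1.1, 0.0, 0.8]
gripper_width: 0.998
grasp_force: 0.0
time: 1.85
tool_pos: [0.4416, -0.2145, 0.3378]
tool_rot: [0.001, 1.0, 0.002, 0.001]
contact_force: [0.6, -0.1, -0.4]
gripper_width: 0.695
grasp_force: 0.0
[ 0.4415679  -0.21452312  0.33779834] [[ 1.     0.004  0.002]
 [ 0.004 -1.    -0.002]
 [ 0.002  0.002 -1.   ]]
[{'point': [0.5439, -0.2064, 0.0269], 'score': 0.74}] [{'point': [0.6032, -0.0333, 0.0631], 'score': 0.71}]
```

View pics/w1.png

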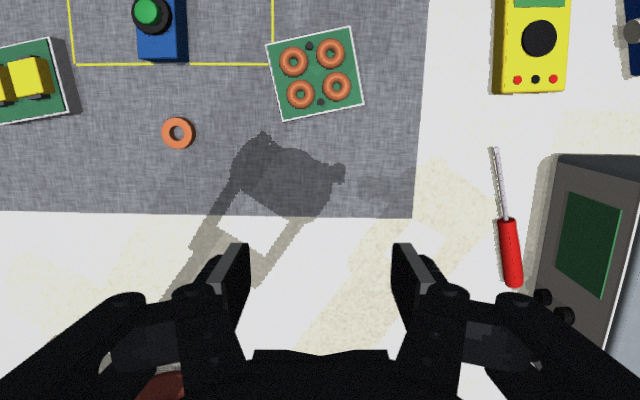

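The wrist view shows the amp's corners at about (266,44), (350,26), (364,104) and (284,121), so it is turned about 0.2 rad. The blue block is at (160,30). Next I'll get the poses from the depth.

```bash
cat >> h.py <<'E'
def rect(P,lo,hi,x,y):
    m=(P[...,2]>lo)&(P[...,2]<hi)&(P[...,0]>x[0])&(P[...,0]<x[1])&(P[...,1]>y[0])&(P[...,1]<y[1])
    q=(P[m][:,:2]*1000).astype(np.float32)
    return cv2.minAreaRect(q),len(q)
E
python3 - <<'E'
from h import *
P=np.load('P1.npy');T=np.load('PT.npy')
for n,Q in(('w',P),('t',T)):
  print(n,'table z',np.median(Q[(abs(Q[...,0]-.5)<.03)&(abs(Q[...,1]+.12)<.02)][:,2]))
  print(n,'amp',rect(Q,.026,.035,(.46,.62),(-.29,-.13)))
  print(n,'block',rect(Q,.03,.045,(.53,.66),(-.08,.02)))
  print(n,'button',rect(Q,.047,.08,(.53,.66),(-.08,.02)), Q[(abs(Q[...,0]-.603)<.008)&(abs(Q[...,1]+.033)<.008)][:,2].round(4))
# fence
m=(T[...,2]>.02)&(T[...,2]<.04)&(T[...,0]>.63)&(T[...,0]<.685)&(T[...,1]>-.3)&(T[...,1]<.25)
q=(T[m]*1000); print('fence',cv2.minAreaRect(q[:,:2].astype(np.float32)))
for y in range(-280,230,40):
  r=q[abs(q[:,1]-y)<8]; print(y,len(r),r[:,0].min().round(1) if len(r) else 0,r[:,0].max().round(1) if len(r) else 0)
E
```

```text
w table z -0.0010626477563919396
w amp (((538.5422973632812, -206.85157775878906), (89.60904693603516, 100.00306701660156), 12.108281135559082), 4118)
w block (((586.8221435546875, -30.878982543945312), (47.04993438720703, 63.11036682128906), 89.513671875), 1462)
w button (((596.6790771484375, -30.417173385620117), (41.58540344238281, 34.198486328125), 89.25188446044922), 1104) [0.0605 0.0603 0.0618 0.0602 0.0618 0.0601 0.061  0.0601 0.0603 0.0599
 0.0613 0.0587 0.06   0.06   0.0604 0.0601 0.059  0.0605 0.0606 0.0611
 0.0611 0.0599 0.059  0.06   0.061  0.0609 0.0594 0.0598 0.0603 0.0587
 0.0593 0.0592 0.0576 0.0602 0.0608 0.0595 0.0601 0.0597 0.0614 0.0606
 0.061  0.0594 0.0611 0.061  0.0594 0.0596 0.0585 0.0582 0.0544 0.0523
 0.0504 0.0609 0.0608 0.0602 0.0608 0.06   0.0601 0.0585 0.0604 0.0601
 0.0607 0.0608 0.0603 0.0603 0.0599 0.0499 0.0508 0.0506 0.0608 0.0602
 0.0598 0.0605 0.0601 0.0599 0.0606 0.0609 0.0614 0.0604 0.06   0.0602
 0.0589 0.0604 0.0588 0.0556 0.051  0.0602 0.0612 0.0615 0.0604 0.0612
 0.0606 0.0605 0.0602 0.0619 0.0621 0.0618 0.0591 0.0607 0.0619 0.0608
 0.0512 0
[... 1302 characters left out ...]
99961853), 375)
t button (((601.0469360351562, -30.572948455810547), (39.71826171875, 39.30718994140625), 60.06328201293945), 159) [0.0594 0.0609 0.0586 0.0628 0.057  0.0636 0.0619 0.0588 0.0593 0.0618
 0.0589 0.0636 0.0591 0.06   0.0601 0.058  0.0671 0.059  0.0621 0.0613
 0.0562 0.0606 0.0591 0.0583 0.0602 0.0616 0.0599 0.0659 0.0624 0.0606]
fence ((649.0947875976562, -32.46916198730469), (496.58197021484375, 37.75090408325195), 89.49632263183594)
-280 23 643.9 665.8
-240 41 644.3 664.1
-200 46 643.1 666.5
-160 39 643.0 663.6
-120 35 643.9 662.9
-80 39 644.5 662.6
-40 53 630.2 666.3
0 39 645.7 665.8
40 35 645.6 665.0
80 43 647.0 668.2
120 42 646.4 668.3
160 38 647.0 667.0
200 41 648.9 669.7
```

```bash
python3 - <<'E'
from h import *
P=np.load('P1.npy'); t=np.array([.4416,-.2145,.3378])
q=P[(np.linalg.norm(P-t,axis=2)<.12)]-t
print(len(q))
f=q[q[:,2]<-.0]
for s in(1,-1):
  g=f[(f[:,1]*s>0)]
  if len(g): print(s,np.percentile(g,[1,5,50,95,99],axis=0).round(4).tolist(), g[g[:,2]<g[:,2].min()+.006].mean(0).round(4))
E
```

```text
50589
1 [[-0.0119, 0.0307, -0.0207], [-0.01, 0.0308, -0.0188], [0.0055, 0.0311, -0.0083], [0.0099, 0.0429, -0.0007], [0.0102, 0.0442, -0.0001]] [ 0.0006  0.0315 -0.0185]
-1 [[-0.0115, -0.0422, -0.0209], [-0.0097, -0.0411, -0.0186], [0.006, -0.0289, -0.0082], [0.0103, -0.0286, -0.0006], [0.0105, -0.0284, -0.0001]] [ 0.0011 -0.0293 -0.0185]
```

```bash
python3 -m inch '[[[0,0,0.045],[0,0,0.012],0.7],[[0,0,0.045],[0,0,0],0.7],[[0,0,0.045],[0,0,0],0.7],[[0,0,0.045],[0,0,0],0.7],[[0,0,0.045],[0,0,0],0.7],[[0,0,0.045],[0,0,0],0.7],[[0,0,0.025],[0,0,0],0.7],[[0,0,0.013],[0,0,0],0.7]]'
python3 -m inch '[[[0.006,0,0],[0,0,0],0.7],[[0.006,0,0],[0,0,0],0.7],[[0.003,0,0],[0,0,0],0.7],[[0.003,0,0],[0,0,0],0.7]]'
```

```text
time: 2.85
tool_pos: [0.4386, -0.213, 0.0244]
tool_rot: [-0.002, 1.0, -0.004, -0.003]
contact_force: [-0.8, -0.5, -0.5]
gripper_width: 0.7
grasp_force: 0.0
time: 3.25
tool_pos: [0.4609, -0.2155, 0.0303]
tool_rot: [0.001, 1.0, -0.004, 0.002]
contact_force: [-0.0, 0.3, 0.2]
gripper_width: 0.7
grasp_force: 0.0
```

```bash
python3 -m inch '[[[0.003,0,0],[0,0,0],0.7],[[0.003,0,0],[0,0,0],0.7],[[0.002,0,0],[0,0,0],0.7],[[0.002,0,0],[0,0,0],0.7],[[0.002,0,0],[0,0,0],0.7],[[0.002,0,0],[0,0,0],0.7],[[0.002,0,0],[0,0,0],0.7],[[0.002,0,0],[0,0,0],0.7]]'
python3 -m inch '[[[0.002,0,0],[0,0,0],0.7],[[0.002,0,0],[0,0,0],0.7],[[0.002,0,0],[0,0,0],0.7],[[0.002,0,0],[0,0,0],0.7],[[0.002,0,0],[0,0,0],0.7],[[0.002,0,0],[0,0,0],0.7],[[0.002,0,0],[0,0,0],0.7],[[0.002,0,0],[0,0,0],0.7]]'
python3 - <<'E'
from h import *
im,d,p=snap('wrist','w2.png');P=cloud(d,p)
print(rect(P,.026,.035,(.50,.62),(-.29,-.13)))
E
```

```text
time: 4.05
tool_pos: [0.4771, -0.2148, 0.0282]
tool_rot: [-0.0, 1.0, -0.005, -0.0]
contact_force: [-3.6, 0.1, 0.7]
gripper_width: 0.699
grasp_force: 1.5
time: 4.85
tool_pos: [0.4933, -0.2149, 0.0281]
tool_rot: [-0.0, 1.0, -0.005, 0.0]
contact_force: [-2.9, 1.1, -1.3]
gripper_width: 0.699
grasp_force: 1.0
(((545.4820556640625, -212.46490478515625), (90.9617919921875, 107.98219299316406), 0.0005759929190389812), 39494)
```

View pics/w2.png

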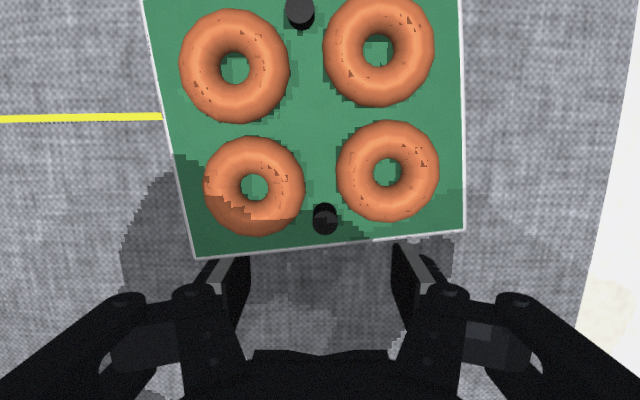

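The near board edge runs from (195,258) to (464,230). The left finger is pushing and the module is turning towards square, with about 5° to go. Pushing on.

```bash
python3 -m inch '[[[0.003,0,0],[0,0,0],0.7],[[0.003,0,0],[0,0,0],0.7],[[0.003,0,0],[0,0,0],0.7],[[0.003,0,0],[0,0,0],0.7],[[0.003,0,0],[0,0,0],0.7],[[0.003,0,0],[0,0,0],0.7],[[0.003,0,0],[0,0,0],0.7],[[0.003,0,0],[0,0,0],0.7]]'
python3 -m inch '[[[0.003,0,0],[0,0,0],0.7],[[0.003,0,0],[0,0,0],0.7],[[0.003,0,0],[0,0,0],0.7],[[0.003,0,0],[0,0,0],0.7],[[0.003,0,0],[0,0,0],0.7],[[0.002,0,0],[0,0,0],0.7],[[0.002,0,0],[0,0,0],0.7],[[0,0,0],[0,0,0],0.7]]'

```

```text
time: 5.7
tool_pos: [0.5174, -0.2154, 0.0283]
tool_rot: [0.0, 1.0, -0.005, -0.0]
contact_force: [-2.6, 0.7, -1.5]
gripper_width: 0.697
grasp_force: 1.4
time: 6.5
tool_pos: [0.5366, -0.2154, 0.0284]
tool_rot: [0.0, 1.0, -0.005, 0.0]
contact_force: [-1.4, 0.4, -0.5]
gripper_width: 0.698
grasp_force: 0.6
```

```bash
python3 -m inch '[[[0.002,0,0],[0,0,0],0.7],[[0.002,0,0],[0,0,0],0.7],[[0,0,0],[0,0,0],0.7],[[-0.01,0,0],[0,0,0],0.7],[[-0.02,0,0],[0,0,0],0.7],[[-0.01,0,-0.04],[0,0,0],0.6],[[0,0,-0.05],[0,0,0],0.5],[[0,0,-0.04],[0,0,0],0.5]]'
python3 - <<'E'
from h import *
print(manip.state()['joint_pos'].round(3))
im,d,p=snap('wrist','w3.png');P=cloud(d,p)
print(rect(P,.026,.035,(.54,.64),(-.29,-.13)))
E
```

```text
time: 7.3
tool_pos: [0.5001, -0.2153, 0.161]
tool_rot: [0.001, 1.0, -0.005, 0.002]
contact_force: [0.1, -0.7, -0.3]
gripper_width: 0.5
grasp_force: 0.0
[-5.430e-01 -6.300e-02  1.891e+00  1.000e-03  1.310e+00  1.037e+00]
(((577.630126953125, -205.0614013671875), (119.94000244140625, 56.869529724121094), 56.19234085083008), 11)
```

View pics/w3.png

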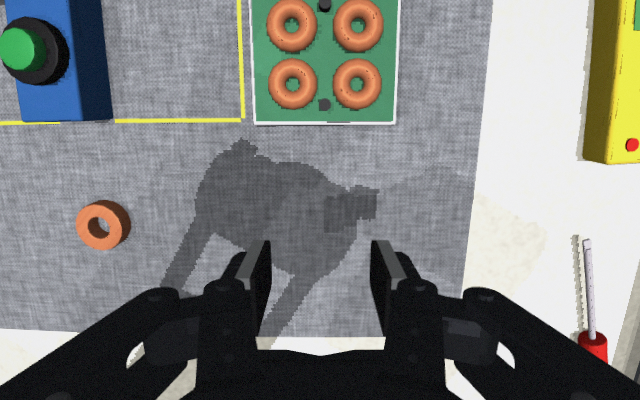

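The module is now square: its near edge runs from (256,123) to (395,124), just short of the fence. Next I'll go to its -y side and turn 90°.

```bash
python3 -m inch '[[[0.033,0.030,0],[0,0,0],0.5],[[0.033,0.030,0],[0,0,0],0.5],[[0.032,0.030,0],[0,0,-0.143],0.5],[[0,0,0],[0,0,-0.143],0.5],[[0,0,0],[0,0,-0.143],0.5],[[0,0,0],[0,0,-0.143],0.5],[[0,0,0],[0,0,-0.143],0.5],[[0,0,0],[0,0,-0.143],0.5]]'
python3 -m inch '[[[0,0,0],[0,0,-0.143],0.5],[[0,0,0],[0,0,-0.143],0.5],[[0,0,0],[0,0,-0.143],0.5],[[0,0,0],[0,0,-0.143],0.5],[[0,0,0],[0,0,-0.140],0.5],[[0,0,0],[0,0,0],0.5],[[0,0,0],[0,0,0],0.5],[[0,0,0],[0,0,0],0.5]]'
python3 - <<'E'
from h import *
s=manip.state();t=s['tool_pos'];Rm=R.from_quat(s['tool_rot'],scalar_first=True).as_matrix()
print(t,Rm.round(4).tolist())
p=manip.camera_params('wrist');im,d=manip.grab_frame('wrist');cv2.imwrite('pics/w4.png',im[:,:,::-1]);P=cloud(d,p)
np.save('P4.npy',P)
print(rect(P,.026,.035,(.54,.637),(-.29,-.10)))
q=(P-t)@Rm; q=q[(np.linalg.norm(P-t,axis=2)<.1)]; q=q[q[:,2]>0]; print(np.percentile(q,[1,99],axis=0).round(4))
E
```

```text
time: 8.15
tool_pos: [0.5974, -0.3061, 0.1583]
tool_rot: [0.0, 0.91, 0.414, 0.001]
contact_force: [0.5, 0.4, -0.3]
gripper_width: 0.499
grasp_force: 0.0
time: 8.95
tool_pos: [0.5973, -0.306, 0.1584]
tool_rot: [0.0, 0.711, 0.703, 0.0]
contact_force: [0.3, -0.1, -0.3]
gripper_width: 0.501
grasp_force: 0.0
[ 0.59731435 -0.30601397  0.1583596 ] [[0.012, 0.9999, 0.0005], [0.9999, -0.012, -0.0002], [-0.0002, 0.0005, -1.0]]
(((593.9533081054688, -221.06893920898438), (93.46487426757812, 86.96385192871094), 89.27265167236328), 10894)
[[-0.0093 -0.0352  0.0002]
 [ 0.0123  0.0337  0.0223]]
```

View pics/w4.png

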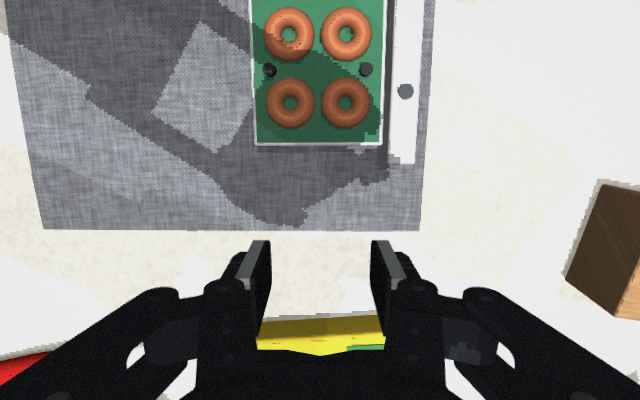

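The module's near face is at y ≈ -0.265, and the fence's end is at (400,163). Descending, then pushing along +y.

```bash
python3 -m inch '[[[0,0,0.045],[0,0,0],0.5],[[0,0,0.045],[0,0,0],0.5],[[0,0,0.025],[0,0,0],0.5],[[0,0,0.012],[0,0,0],0.5],[[0.006,0,0],[0,0,0],0.5],[[0.006,0,0],[0,0,0],0.5],[[0.006,0,0],[0,0,0],0.5],[[0.003,0,0],[0,0,0],0.5]]'
python3 -m inch '[[[0.002,0,0],[0,0,0],0.5],[[0.002,0,0],[0,0,0],0.5],[[0.002,0,0],[0,0,0],0.5],[[0.002,0,0],[0,0,0],0.5],[[0.002,0,0],[0,0,0],0.5],[[0.002,0,0],[0,0,0],0.5],[[0.003,0,0],[0,0,0],0.5],[[0.003,0,0],[0,0,0],0.5]]'
python3 -m inch '[[[0.003,0,0],[0,0,0],0.5],[[0.003,0,0],[0,0,0],0.5],[[0.003,0,0],[0,0,0],0.5],[[0.003,0,0],[0,0,0],0.5],[[0.003,0,0],[0,0,0],0.5],[[0.003,0,0],[0,0,0],0.5],[[0.003,0,0],[0,0,0],0.5],[[0.003,0,0],[0,0,0],0.5]]'
```

```text
time: 9.8
tool_pos: [0.5988, -0.2848, 0.0335]
tool_rot: [0.002, 0.71, 0.704, 0.0]
contact_force: [0.3, -0.4, -0.3]
gripper_width: 0.501
grasp_force: 0.0
time: 10.6
tool_pos: [0.5981, -0.2673, 0.0319]
tool_rot: [0.001, 0.711, 0.704, -0.0]
contact_force: [-0.1, -5.1, 2.8]
gripper_width: 0.499
grasp_force: 2.4
time: 11.4
tool_pos: [0.5983, -0.2431, 0.0319]
tool_rot: [0.001, 0.711, 0.704, -0.0]
contact_force: [0.6, -6.0, 3.3]
gripper_width: 0.5
grasp_force: 2.6
```

```bash
for i in 1; do python3 -m inch '[[[0.003,0,0],[0,0,0],0.5],[[0.003,0,0],[0,0,0],0.5],[[0.003,0,0],[0,0,0],0.5],[[0.003,0,0],[0,0,0],0.5],[[0.003,0,0],[0,0,0],0.5],[[0.003,0,0],[0,0,0],0.5],[[0.003,0,0],[0,0,0],0.5],[[0.003,0,0],[0,0,0],0.5]]'; done
python3 -m inch '[[[0.003,0,0],[0,0,0],0.5],[[0.003,0,0],[0,0,0],0.5],[[0.003,0,0],[0,0,0],0.5],[[0.003,0,0],[0,0,0],0.5],[[0.003,0,0],[0,0,0],0.5],[[0.003,0,0],[0,0,0],0.5],[[0.003,0,0],[0,0,0],0.5],[[0.003,0,0],[0,0,0],0.5]]'
python3 - <<'E'
from h import *
p=manip.camera_params('wrist');im,d=manip.grab_frame('wrist');cv2.imwrite('pics/w5.png',im[:,:,::-1]);np.save('P5.npy',cloud(d,p));print(manip.state()['tool_pos'])
E
```

```text
time: 12.2
tool_pos: [0.5986, -0.2191, 0.0319]
tool_rot: [0.001, 0.711, 0.704, -0.0]
contact_force: [0.5, -4.6, 3.5]
gripper_width: 0.495
grasp_force: 2.6
time: 13.0
tool_pos: [0.5988, -0.1951, 0.0319]
tool_rot: [0.001, 0.711, 0.704, -0.0]
contact_force: [0.2, -5.4, 3.3]
gripper_width: 0.504
grasp_force: 2.6
[ 0.59875031 -0.19453894  0.03175909]
```

View pics/w5.png

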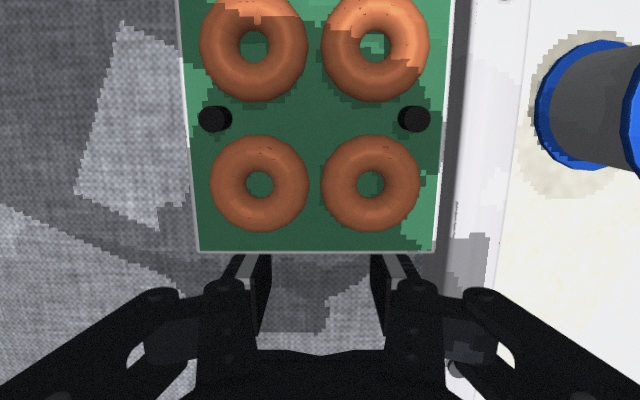

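Both fingers are flat on the module's near face at row 250, with a small gap to the fence on the right. Continuing, slowly at the end.

```bash
python3 -m inch '[[[0.003,0,0],[0,0,0],0.5],[[0.003,0,0],[0,0,0],0.5],[[0.003,0,0],[0,0,0],0.5],[[0.003,0,0],[0,0,0],0.5],[[0.003,0,0],[0,0,0],0.5],[[0.003,0,0],[0,0,0],0.5],[[0.003,0,0],[0,0,0],0.5],[[0.002,0,0],[0,0,0],0.5]]'
python3 -m inch '[[[0.001,0,0],[0,0,0],0.5],[[0.001,0,0],[0,0,0],0.5],[[0.001,0,0],[0,0,0],0.5],[[0.001,0,0],[0,0,0],0.5]]'
```

```text
time: 13.85
tool_pos: [0.5989, -0.1721, 0.0317]
tool_rot: [0.0, 0.711, 0.704, -0.0]
contact_force: [0.0, -6.0, 3.9]
gripper_width: 0.503
grasp_force: 2.7
time: 14.25
tool_pos: [0.5989, -0.1682, 0.0318]
tool_rot: [0.0, 0.711, 0.704, -0.0]
contact_force: [-0.5, -5.0, 4.5]
gripper_width: 0.502
grasp_force: 2.7
```

```bash
python3 -m inch '[[[0.001,0,0],[0,0,0],0.5],[[0.001,0,0],[0,0,0],0.5]]'
python3 -m inch '[[[0.001,0,0],[0,0,0],0.5]]'
```

```text
time: 14.45
tool_pos: [0.599, -0.1662, 0.0318]
tool_rot: [0.001, 0.711, 0.704, -0.0]
contact_force: [-0.5, -4.8, 4.4]
gripper_width: 0.499
grasp_force: 2.7
time: 14.55
tool_pos: [0.599, -0.1661, 0.0318]
tool_rot: [0.001, 0.71, 0.704, -0.001]
contact_force: [-1.3, -10.2, 2.9]
gripper_width: 0.501
grasp_force: 5.4
```

The force doubled and the motion stopped at y = -0.166, so it is against the block. One small nudge, then back off and push towards the fence.

```bash
python3 -m inch '[[[0.001,0,0],[0,0,0],0.5],[[0,0,0],[0,0,0],0.5]]'
python3 -m inch '[[[-0.006,0,0],[0,0,0],0.5],[[-0.02,0,0],[0,0,0],0.5],[[-0.01,0,-0.03],[0,0,0],0.5],[[0,0,-0.05],[0,0,0],0.5],[[0,0,-0.05],[0,0,0.143],0.5],[[0,0,0],[0,0,0.143],0.5],[[0,0,0],[0,0,0.143],0.5],[[0,0,0],[0,0,0.143],0.5]]'
python3 -m inch '[[[0,0,0],[0,0,0.143],0.5],[[0,0,0],[0,0,0.143],0.5],[[0,0,0],[0,0,0.143],0.5],[[0,0,0],[0,0,0.143],0.5],[[0,0,0],[0,0,0.143],0.5],[[0,0,0],[0,0,0.143],0.5],[[0,0,0],[0,0,0.138],0.5],[[0,0,0],[0,0,0],0.5]]'

```

```text
time: 14.75
tool_pos: [0.5989, -0.1661, 0.0318]
tool_rot: [0.002, 0.711, 0.704, -0.001]
contact_force: [-0.8, -10.8, 2.2]
gripper_width: 0.5
grasp_force: 5.7
time: 15.55
tool_pos: [0.598, -0.2001, 0.161]
tool_rot: [-0.001, 0.882, 0.472, 0.0]
contact_force: [-0.5, -0.2, -0.1]
gripper_width: 0.501
grasp_force: 0.0
time: 16.35
tool_pos: [0.5978, -0.2, 0.1602]
tool_rot: [-0.001, 1.0, -0.004, -0.001]
contact_force: [-0.7, 0.7, 0.8]
gripper_width: 0.497
grasp_force: 0.0
```

```bash
python3 -m inch '[[[-0.031,-0.031,0],[0,0,0],0.5],[[-0.031,-0.031,0],[0,0,0],0.5],[[-0.031,-0.030,0],[0,0,0],0.5],[[0,0,0],[0,0,0],0.5],[[0,0,0],[0,0,0],0.5]]'
python3 - <<'E'
from h import *
p=manip.camera_params('wrist');print(manip.state()['tool_pos']);im,d=manip.grab_frame('wrist');cv2.imwrite('pics/w6.png',im[:,:,::-1]);P=cloud(d,p);np.save('P6.npy',P)
print(rect(P,.026,.035,(.53,.6),(-.17,-.06)))
E
```

```text
time: 16.85
tool_pos: [0.5055, -0.1068, 0.1609]
tool_rot: [-0.0, 1.0, -0.002, -0.0]
contact_force: [0.5, -0.8, 0.9]
gripper_width: 0.497
grasp_force: 0.0
[ 0.5054584  -0.1068373   0.16091665]
(((575.9973754882812, -107.06552124023438), (94.08279418945312, 48.04194641113281), 89.95327758789062), 6278)
```

View pics/w6.png

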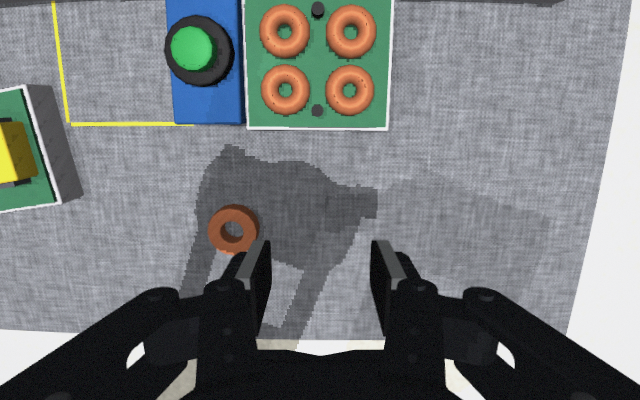

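The module is against the block at column 246 and square, with its -x face at x ≈ 0.552. The choke at (233,230) is clear of the fingers. Descending, then pushing to the fence.

```bash
python3 -m inch '[[[0,0,0.045],[0,0,0],0.5],[[0,0,0.045],[0,0,0],0.5],[[0,0,0.025],[0,0,0],0.5],[[0,0,0.014],[0,0,0],0.5],[[0.006,0,0],[0,0,0],0.5],[[0.006,0,0],[0,0,0],0.5],[[0.006,0,0],[0,0,0],0.5],[[0.006,0,0],[0,0,0],0.5]]'
python3 -m inch '[[[0.002,0,0],[0,0,0],0.5],[[0.002,0,0],[0,0,0],0.5],[[0.002,0,0],[0,0,0],0.5],[[0.002,0,0],[0,0,0],0.5],[[0.001,0,0],[0,0,0],0.5],[[0.001,0,0],[0,0,0],0.5]]'
```

```text
time: 17.7
tool_pos: [0.5323, -0.108, 0.0343]
tool_rot: [0.001, 1.0, -0.003, 0.002]
contact_force: [0.0, 0.7, -0.2]
gripper_width: 0.498
grasp_force: 0.0
time: 18.3
tool_pos: [0.54, -0.1075, 0.0322]
tool_rot: [-0.0, 1.0, -0.004, -0.0]
contact_force: [-0.2, -0.5, -0.3]
gripper_width: 0.506
grasp_force: 0.0
```

```bash
python3 -m inch '[[[0.001,0,0],[0,0,0],0.5],[[0.001,0,0],[0,0,0],0.5],[[0.001,0,0],[0,0,0],0.5]]'
python3 -m inch '[[[0.001,0,0],[0,0,0],0.5],[[0.001,0,0],[0,0,0],0.5]]'
```

```text
time: 18.6
tool_pos: [0.5417, -0.1075, 0.0322]
tool_rot: [-0.0, 1.0, -0.004, -0.002]
contact_force: [-9.0, 0.3, 7.3]
gripper_width: 0.498
grasp_force: 4.4
time: 18.8
tool_pos: [0.5434, -0.1078, 0.0321]
tool_rot: [0.0, 1.0, -0.003, -0.002]
contact_force: [-7.8, -1.7, 4.8]
gripper_width: 0.501
grasp_force: 3.4
```

```bash
python3 -m inch '[[[0.001,0,0],[0,0,0],0.5]]'
python3 -m inch '[[[0.001,0,0],[0,0,0],0.5]]'
python3 -m inch '[[[0.001,0,0],[0,0,0],0.5]]'
```

```text
time: 18.9
tool_pos: [0.5445, -0.1078, 0.0321]
tool_rot: [0.0, 1.0, -0.004, -0.002]
contact_force: [-7.4, -1.3, 5.4]
gripper_width: 0.502
grasp_force: 3.4
time: 19.0
tool_pos: [0.5455, -0.1079, 0.0321]
tool_rot: [0.0, 1.0, -0.004, -0.002]
contact_force: [-6.1, -1.8, 4.8]
gripper_width: 0.504
grasp_force: 3.4
time: 19.1
tool_pos: [0.5458, -0.1078, 0.032]
tool_rot: [0.0, 1.0, -0.003, -0.003]
contact_force: [-11.5, -1.5, 8.8]
gripper_width: 0.503
grasp_force: 5.8
```

Fence contact at x = 0.546. One more nudge, then a second +y nudge to make sure it is flush with the block.

```bash
python3 -m inch '[[[0.001,0,0],[0,0,0],0.5],[[0,0,0],[0,0,0],0.5]]'
python3 -m inch '[[[-0.006,0,0],[0,0,0],0.5],[[-0.02,0,0],[0,0,0],0.5],[[-0.01,0,-0.03],[0,0,0],0.5],[[0,0,-0.05],[0,0,0],0.5],[[0,0,-0.05],[0,0,0],0.5],[[0.031,0.030,0],[0,0,0],0.5],[[0.031,0.030,0],[0,0,0],0.5],[[0.031,0.030,0],[0,0,-0.143],0.5]]'
python3 -m inch '[[[0,0,0],[0,0,-0.143],0.5],[[0,0,0],[0,0,-0.143],0.5],[[0,0,0],[0,0,-0.143],0.5],[[0,0,0],[0,0,-0.143],0.5],[[0,0,0],[0,0,-0.143],0.5],[[0,0,0],[0,0,-0.143],0.5],[[0,0,0],[0,0,-0.143],0.5],[[0,0,0],[0,0,-0.143],0.5]]'
python3 -m inch '[[[0,0,0],[0,0,-0.143],0.5],[[0,0,0],[0,0,-0.140],0.5],[[0,0,0],[0,0,0],0.5],[[0,0,0],[0,0,0],0.5]]'
```

```text
time: 19.3
tool_pos: [0.5459, -0.1078, 0.032]
tool_rot: [-0.0, 1.0, -0.003, -0.005]
contact_force: [-13.4, -2.4, 11.2]
gripper_width: 0.501
grasp_force: 6.7
time: 20.1
tool_pos: [0.6069, -0.1991, 0.1638]
tool_rot: [0.001, 0.998, 0.07, 0.002]
contact_force: [-0.8, -0.3, 0.3]
gripper_width: 0.499
grasp_force: 0.0
time: 20.9
tool_pos: [0.6055, -0.1979, 0.1621]
tool_rot: [0.0, 0.8, 0.6, 0.0]
contact_force: [0.3, 0.6, -0.1]
gripper_width: 0.498
grasp_force: 0.0
time: 21.3
tool_pos: [0.6054, -0.198, 0.1622]
tool_rot: [0.0, 0.711, 0.703, 0.0]
contact_force: [-1.0, 0.3, 0.9]
gripper_width: 0.5
grasp_force: 0.0
```

```bash
python3 -m inch '[[[0,-0.007,0.045],[0,0,0],0.5],[[0,0,0.045],[0,0,0],0.5],[[0,0,0.025],[0,0,0],0.5],[[0,0,0.015],[0,0,0],0.5],[[0.006,0,0],[0,0,0],0.5],[[0.006,0,0],[0,0,0],0.5],[[0.006,0,0],[0,0,0],0.5],[[0.006,0,0],[0,0,0],0.5]]'
python3 -m inch '[[[0.002,0,0],[0,0,0],0.5],[[0.002,0,0],[0,0,0],0.5],[[0.001,0,0],[0,0,0],0.5],[[0.001,0,0],[0,0,0],0.5]]'
python3 -m inch '[[[0.001,0,0],[0,0,0],0.5]]'
```

```text
time: 22.1
tool_pos: [0.6, -0.1738, 0.0345]
tool_rot: [0.002, 0.71, 0.704, 0.001]
contact_force: [0.2, 0.1, -0.2]
gripper_width: 0.502
grasp_force: 0.0
time: 22.5
tool_pos: [0.5987, -0.168, 0.0324]
tool_rot: [0.0, 0.71, 0.704, 0.0]
contact_force: [0.7, -0.4, 0.2]
gripper_width: 0.502
grasp_force: 0.0
time: 22.6
tool_pos: [0.5986, -0.167, 0.0323]
tool_rot: [-0.0, 0.71, 0.704, -0.0]
contact_force: [-0.2, -1.1, 0.3]
gripper_width: 0.501
grasp_force: 0.0
```

```bash
python3 -m inch '[[[0.001,0,0],[0,0,0],0.5]]'
python3 -m inch '[[[0.001,0,0],[0,0,0],0.5]]'
```

```text
time: 22.7
tool_pos: [0.5986, -0.1663, 0.0323]
tool_rot: [0.0, 0.71, 0.704, -0.0]
contact_force: [-0.3, -4.4, -0.7]
gripper_width: 0.496
grasp_force: 1.8
time: 22.8
tool_pos: [0.5985, -0.1662, 0.0323]
tool_rot: [0.001, 0.71, 0.704, -0.001]
contact_force: [-1.5, -6.8, -1.6]
gripper_width: 0.504
grasp_force: 3.6
```

Contact was at the same y as before, so it is home. Back off, rise, shut the fingers and go above the button.

```bash
python3 -m inch '[[[0.001,0,0],[0,0,0],0.5],[[-0.006,0,0],[0,0,0],0.5],[[-0.02,0,0],[0,0,0],0.5],[[0,0,-0.04],[0,0,0],0.5],[[0,0,-0.05],[0,0,0],0.5],[[0,0,-0.04],[0,0,0],0],[[0.04,0.001,0],[0,0,0],0],[[0.04,0.001,0],[0,0,0],0]]'
python3 -m inch '[[[0.04,0,0],[0,0,0],0],[[0.04,0,0],[0,0,0],0],[[0,0,0],[0,0,0],0],[[0,0,0],[0,0,0],0],[[0,0,0],[0,0,0],0]]'
python3 - <<'E'
from h import *
s=manip.state();t=s['tool_pos'];Rm=R.from_quat(s['tool_rot'],scalar_first=True).as_matrix();print(t)
p=manip.camera_params('wrist');im,d=manip.grab_frame('wrist');P=cloud(d,p)
q=(P-t)@Rm; q=q[(np.linalg.norm(P-t,axis=2)<.06)]; q=q[q[:,2]>0]; print(np.percentile(q,[1,99],axis=0).round(4))
imt,d,p=snap('top');cv2.imwrite('pics/t2.png',cv2.resize(imt[120:240,230:460,::-1],None,fx=3,fy=3,interpolation=cv2.INTER_CUBIC))
T=cloud(d,p);print(rect(T,.026,.035,(.53,.637),(-.18,-.058)))
g=manip.grab_frame('scene')[0];print([(np.round(o['point'],4),o['score']) for o in manip.look_for('wrist','test_button_top')])
cv2.imwrite('pics/s2.png',cv2.resize(g[170:270,200:420,::-1],None,fx=3.5,fy=3.5,interpolation=cv2.INTER_CUBIC))
E
```

```text
time: 23.6
tool_pos: [0.6026, -0.1114, 0.1654]
tool_rot: [0.002, 0.711, 0.703, 0.001]
contact_force: [0.2, 0.5, 0.2]
gripper_width: 0.006
grasp_force: 0.0
time: 24.1
tool_pos: [0.602, -0.0313, 0.1624]
tool_rot: [0.0, 0.71, 0.704, -0.0]
contact_force: [0.5, -0.1, 0.2]
gripper_width: -0.001
grasp_force: 0.0
[ 0.6019776  -0.03132441  0.16239861]
[[ 0.0072 -0.0138  0.0001]
 [ 0.0124  0.0126  0.0205]]
(((595.1082763671875, -106.47795104980469), (95.58961486816406, 82.4849624633789), 89.71703338623047), 244)
[(array([ 0.6022, -0.0298,  0.0624]), 0.92)]
```

View pics/s2.png

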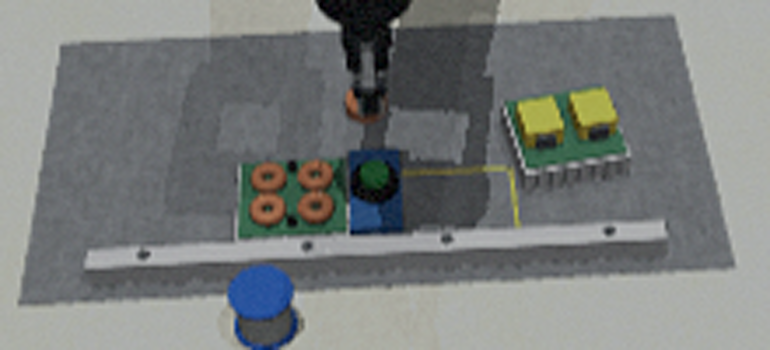

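The amp sits flush in the corner, against the blue block at about (345,190) and the fence at (290,238). The other module and the choke are untouched. Now the button.

```bash
python3 -m inch '[[[0,0,0.03],[0,0,0],0],[[0,0,0.025],[0,0,0],0],[[0,0,0.012],[0,0,0],0],[[0,0,0.003],[0,0,0],0],[[0,0,0],[0,0,0],0]]'
python3 -m inch '[[[0,0,0.002],[0,0,0],0],[[0,0,0.002],[0,0,0],0],[[0,0,0.002],[0,0,0],0]]'
python3 -m inch '[[[0,0,0.002],[0,0,0],0],[[0,0,0.001],[0,0,0],0]]'
```

```text
time: 24.8
tool_pos: [0.6019, -0.0303, 0.0925]
tool_rot: [-0.0, 0.71, 0.704, -0.0]
contact_force: [0.5, -0.6, -0.1]
gripper_width: -0.003
grasp_force: 0.0
time: 25.1
tool_pos: [0.6023, -0.03, 0.0872]
tool_rot: [0.001, 0.71, 0.704, 0.0]
contact_force: [0.4, 0.4, -0.2]
gripper_width: -0.002
grasp_force: 0.0
time: 25.3
tool_pos: [0.6023, -0.0301, 0.084]
tool_rot: [0.001, 0.71, 0.704, 0.0]
contact_force: [-0.3, 0.8, 2.8]
gripper_width: 0.001
grasp_force: 1.5
```

```bash
python3 -m inch '[[[0,0,0.002],[0,0,0],0],[[0,0,0.001],[0,0,0],0],[[0,0,0],[0,0,0],0]]'
python3 -m inch '[[[0,0,0.001],[0,0,0],0],[[0,0,0.001],[0,0,0],0]]'
python3 -m inch '[[[0,0,0.001],[0,0,0],0]]'
```

```text
time: 25.6
tool_pos: [0.6024, -0.03, 0.0811]
tool_rot: [0.001, 0.71, 0.704, 0.0]
contact_force: [-0.1, -0.5, 4.9]
gripper_width: 0.0
grasp_force: 2.4
time: 25.8
tool_pos: [0.6025, -0.03, 0.0808]
tool_rot: [0.0, 0.71, 0.704, 0.0]
contact_force: [-6.7, 0.5, 18.0]
gripper_width: 0.001
grasp_force: 8.9
time: 25.9
tool_pos: [0.6026, -0.0301, 0.0807]
tool_rot: [0.0, 0.71, 0.704, 0.0]
contact_force: [-9.6, 0.8, 23.0]
gripper_width: -0.005
grasp_force: 11.2
```

It hit the hard stop after about 6 mm of travel, so the button is fully down. Release straight up and check.

```bash
python3 -m inch '[[[0,0,-0.004],[0,0,0],0],[[0,0,-0.008],[0,0,0],0],[[0,0,-0.03],[0,0,0],0],[[0,0,-0.045],[0,0,0],0],[[0,0,-0.045],[0,0,0],0],[[-0.03,0,-0.02],[0,0,0],0],[[-0.03,0,0],[0,0,0],0],[[0,0,0],[0,0,0],0]]'
python3 - <<'E'
from h import *
p=manip.camera_params('wrist');im,d=manip.grab_frame('wrist');cv2.imwrite('pics/w7.png',im[:,:,::-1])
print(np.median(cloud(d,p)[(abs(cloud(d,p)[...,:2]-[.602,-.031])<.006).all(-1)][:,2]))
E
```

```text
time: 26.7
tool_pos: [0.6012, -0.0926, 0.23]
tool_rot: [0.001, 0.711, 0.703, -0.0]
contact_force: [-0.8, 1.3, -0.5]
gripper_width: 0.0
grasp_force: 0.0
0.34729620596053495
```

View pics/w7.png

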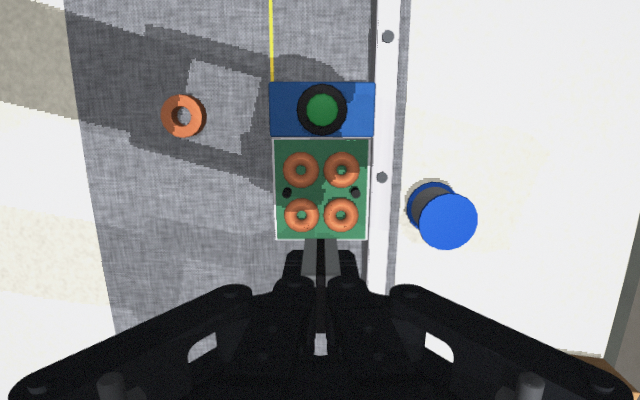

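The module at (322,188) sits against the block's edge at row 137 and the fence at column 370. The choke, spool and block are in place. Handing in.

```bash
python3 -c "
from plant import manip
print(manip.job_done())"
```

```text
the job is handed in; nothing more can be done
None
```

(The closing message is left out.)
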